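# Mount the spot lamp in its spring-plunger post holder beside the microscope

## Robot

A 6-joint arm with a two-finger parallel gripper is mounted at the origin on the work surface. World frame = base frame: x ahead of the robot, y to its left, z up, the work surface at z = 0. Lengths are in m, angles in degrees, forces in N, time in s.
With the tool pointing down it reaches from about 0.325 to 0.85 m from the base axis. Payload 15.5 kg.
Tool frame: the origin (TCP) lies midway between the tips of the shut fingers; the grasp point (between the pads) lies 19 mm behind it; z points along the fingers, y is the line along which they close (so a half turn about z gives the same grasp; the last joint's range is limited). The gripper opens to 91 mm and grips with 3 to 60 N. Pads are 32 mm wide; open, the fingers measure 118 mm over their backs; the gripper's body (76 mm by 178 mm) begins 60 mm behind the grasp point.
Start: joints at [-74.513, 28.281, 77.091, -0, 74.628, -5.472], TCP at [0.224, -0.584, 0.214] pointing down, gripper open.
Joint ranges: [-166.48, 166.48], [-47.26, 123.95], [12.59, 153.08], [-70.14, 250.14], [6.76, 159.57], [-176.63, 176.63]. Speed limits (degrees/s): [108.29, 108.29, 147.25, 172.46, 172.46, 172.46].

## Interface

Orientations are given as a 3x3 rotation matrix whose columns are the frame's x, y, z axes.
In Python, from bench import ctrl gives the robot as it stands. The module is installed in compiled form; this text tells all that it offers. Calls block until the motion is done:
- ctrl.goto(position, orientation): joint-space move of the TCP to a pose.
- ctrl.move_l(position, vel=0.15, ori=None, contact_N=None): straight line of the TCP; ori=None keeps the orientation; vel is the mean speed in m/s. With contact_N (N) it stops when the force on the tool has changed by that much, and returns True; else False.
- ctrl.movej(angles): joint-space move.
- ctrl.command_gripper(opening): opening from 0.0 (shut) to 1.0 (fully open); the grip force is fixed at half the most; returns when the fingers have stopped.
- ctrl.sleep(seconds).
- ctrl.ik(position, orientation): joint angles nearest the present ones, or None.
- ctrl.read_camera(name): name is "side" or "top" or "wrist"; returns the picture (400x640x3 uint8, blue, green, red); there is no depth.
- ctrl.camera_params(name): a dict with "fx", "fy", "cx", "cy" (pixels), "D" ([k1, k2, p1, p2, k3] as OpenCV has them; the pictures are not rectified), "pose" (4x4, takes a point from camera to world coordinates); the wrist camera has in their place "T_tool_cam" (4x4, takes a point from camera to tool coordinates, whose origin is the TCP and whose axes are the flange's). Camera axes: x right, y up, looking along -z (the intrinsics and any distortion apply to the point x, -y, -z); pixel columns grow to the right and rows downward; lengths in m; the calibration is good to about 2 mm. A picture is of the moment at which its call begins: read the wrist's pose just before it. camera_params takes no time and is no camera call.
A pose or a line that the arm cannot do raises ctrl.MotionError and nothing moves.
- ctrl.sign_off(): hands the job in; it is judged then, once.
Readings, each from a call of its own:
- ctrl.current_t(): time.
- ctrl.current_q(): joint angles.
- ctrl.current_dq(): joint speeds.
- ctrl.current_effort(): joint torques, N m.
- ctrl.current_tool_pos(): TCP position.
- ctrl.current_eef_rot(): TCP orientation.
- ctrl.current_contact_force(): force on the tool from outside, world axes, zero at the start.
- ctrl.current_wrist_torque(): the same for the moment, N m.
- ctrl.current_grip_width(): opening from 0.0 (shut) to 1.0 (fully open).
- ctrl.current_grasp_force(): force on a finger pad.
Only numpy, scipy, OpenCV 4.12 (cv2) and the standard library are available. Lean on these libraries where they do the work, as an engineer would, in place of code of your own. Each camera call takes 0.05 s, during which the arm holds its last target. There are 200 camera calls.

## Task

Take the blue spot lamp out of the storage block and slide its post down into the black post holder, past the spring plunger, until its collar has pressed the sprung steel seat plate fully down, and the lens points at the middle of the microscope's stage, so that the slide can be lit from the side. Push gently, with never more than 25 N on the seat plate; then let go, and leave the magnifier, the microscope and everything else on the bench where it is.

Things in the scene. Friction and masses are not known exactly. Their poses are not given: they have to be found in the camera images.
- lamp: Battery spot lamp on a post, 0.16 to 0.28 kg. Blue head on a steel post of 14 mm diameter whose foot narrows over the last 3.5 mm to 8.4 mm. Origin: centre of the foot; z up the post, x the way the lens shines. Head at 58 to 94 mm above the origin. A dark stop collar is clamped on the post, its underside anywhere from 42 to 52 mm above the foot. It starts upright in a hole of the block.
- lamp_head (a point): Centre of the lamp's blue box-shaped head, straight above the post, 76 mm above its foot. The head is 64 mm long (lamp x), 34 mm wide (lamp y, flat sides to grip) and 36 mm tall. The round bezel with the yellow lens sticks out in front to x = 41 mm; grey cooling fins and a small black switch mark the rear.
- holder: Fixed post holder: a black upright block 44 x 44 mm on an 80 x 64 x 12 mm foot plate, a steel seat plate over its top, 95 mm high in all. Origin: centre of its underside, z up. Its upright bore, 16 mm diameter, runs from 9 to 60 mm below the top; the post goes in to its collar. Plunger barrel (brass) and red knob stick out of its +x side to 53 mm from the axis.
- seat (a joint): How far (m) the bright steel seat plate on top of the holder (40 x 40 x 6 mm, with a 20 mm hole that the post clears) is pressed down: 0 (up, its underside 89 mm above the table) to 0.0025 (on its rigid stop). The lamp's collar presses it. Weak spring: 0.8 N at first, 2.3 N at the stop; the plunger's grip holds the lamp there when let go. Never press it with more than 25 N.
- holder_mouth (a point): Over the bore's axis, level with the holder's flat top face, 95 mm above the table, seat plate up. The underside of the lamp's collar (28 mm diameter, 6 mm thick, clamped at a height that is not measured and differs each time) lands here: the stop must be felt.
- plunger (a joint): How far (m) the spring plunger is pushed back, 0 to 0.006. At 0 its round nose stands 4.5 mm into the bore, 25 mm below the mouth; a post in the bore pushes it back 2 to 3.5 mm. Spring 4 N plus 1 N per mm. From there on, pushing the post down takes a steady force of up to about 10 N, until the seat plate, too, is on its rigid stop.
- block: The fixed wooden storage block, 80 (x) x 190 (y) x 60 mm high, origin: centre of its underside. Two loose holes of 17 mm diameter, 40 mm deep, at y = -45 and +45 mm, x = 0: the lamp stands in one, the magnifier in the other.
- magnifier: Post-mounted magnifier, the lamp's neighbour in the storage block: a like post and collar, but a round black lens ring of 48 mm diameter on top, 114 mm in all. Origin: post's foot. Not to be moved.
- microscope: White fixed microscope, 250 (x) x 180 (y) mm base, 400 mm tall, at the right side; its black stage faces the lamp holder. Origin: on the table under it, 20 mm in front (-x) of the base's centre; its front is -x.
- stage_centre (a point): Centre of the top of the microscope's black stage (140 x 150 mm), where the slide lies, 107 mm above the table.
- reagent: Amber reagent bottle with a blue cap, 52 mm diameter, 100 mm tall, origin: centre of underside.
- cup: Clear specimen jar with a yellow lid, 56 mm diameter, 62 mm tall, origin: centre of underside.
- slidebox: Green and white box of slides, 82 x 102 x 34 mm, origin: centre of underside.
- dish: Open grey staining dish with dividers, 75 x 95 x 45 mm, origin: centre of underside.
- counter: Steel tally counter with a red button, 55 x 75 x 42 mm, origin: centre of underside.
- marker: Black marker pen with a red cap lying on the table, 124 mm long, 15 mm thick, origin: under the middle of its black part.

How it is judged (in metres and radians):
On the way, in this order (a step that is already met when the one before it is completed fails the run):
1. the lamp is lifted clear of the storage block (z of lamp in the frame of block above 0.063 m and contact force between the fingers and lamp above 0.5 N), for 0.1 s.
2. the post is in the bore and rides on the pushed-back plunger, pushed by the robot (horizontal distance between lamp and holder_mouth below 0.004 m and z of lamp in the frame of holder below 0.065 m and value of joint plunger above 0.0013 m and contact force between the fingers and lamp above 0.5 N), for 0.1 s.
At the end, for the whole second after the job is handed in: The lamp stands upright (within 0.05 rad) in the bore, collar holding the seat plate down by over 1.4 of its 2.5 mm, foot under 53.5 mm high, plunger pushed back over 1.3 mm; its lens line passes within 35 mm of the stage centre; it is released and at rest; the reagent bottle is upright (horizontal distance between lamp and holder_mouth below 0.003 m and z of lamp in the frame of holder below 0.0535 m and value of joint seat above 0.0014 m and angle between lamp's own z axis and vertical below 0.05 rad and value of joint plunger above 0.0013 m and x of stage_centre in the frame of lamp above 0.1 m and y of stage_centre in the frame of lamp between -0.035 and 0.035 m and linear speed of lamp below 0.01 m/s and angular speed of lamp below 0.1 rad/s and angle between reagent's own z axis and vertical below 0.1 rad); the robot touches nothing.
It fails at once if the lamp presses on the seat plate with more than 25 N (contact force between lamp and seat above 25 N).
It fails at once if the lamp is forced against the holder (all contacts together, the plunger's pinch of about 15 N included) (contact force between lamp and holder above 60 N).
It fails at once if another thing on the bench is moved by more than 15 mm (distance of any of magnifier, reagent, cup, slidebox, dish, counter, marker from where it was at the start of the episode above 0.015 m).
It fails at once if the microscope is bumped (contact force between any of the arm, the fingers, lamp and microscope above 3 N).
It also fails if it takes over 58 s, if anything falls off the work surface, if the arm or the gripper's body presses on something with over 40 N, if the wrist force passes 120 N, or if a joint passes its speed limit or range.

## Working session

There is one attempt and no reset: what is moved stays moved. The work goes in short steps, each a Python script; the robot and the scene stay as the last script left them, time stands still between calls to the robot, and variables do not carry over. Pictures are saved under pics/ and viewed, at most 10 in all, crops included, and the job is handed in when it is done.

```bash
mkdir -p pics; cat > h.py <<'E'
import numpy as np, cv2
from bench import ctrl
def cam(name):
    p=ctrl.camera_params(name)
    if 'pose' in p: T=np.array(p['pose'])
    else:
        W=np.eye(4); W[:3,:3]=np.array(ctrl.current_eef_rot()); W[:3,3]=ctrl.current_tool_pos()
        T=W@np.array(p['T_tool_cam'])
    K=np.array([[p['fx'],0,p['cx']],[0,p['fy'],p['cy']],[0,0,1]])
    return K,np.array(p['D'],float),T
def snap(name,fn=None):
    c=cam(name); im=np.array(ctrl.read_camera(name))
    if fn: cv2.imwrite('pics/'+fn,im)
    return im,c
def ray(c,uv):
    K,D,T=c
    n=cv2.undistortPoints(np.array([[uv]],float),K,D)[0,0]
    d=T[:3,:3]@np.array([n[0],-n[1],-1.]); return T[:3,3],d/np.linalg.norm(d)
def onz(c,uv,z):
    o,d=ray(c,uv); return o+d*(z-o[2])/d[2]
def cross(rays):
    A=sum(np.eye(3)-np.outer(d,d) for o,d in rays); b=sum((np.eye(3)-np.outer(d,d))@o for o,d in rays)
    p=np.linalg.solve(A,b); return p,[np.linalg.norm(np.cross(p-o,d)) for o,d in rays]
def proj(c,P):
    K,D,T=c; q=(np.linalg.inv(T)@np.c_[np.atleast_2d(P),np.ones(len(np.atleast_2d(P)))].T)[:3].T
    q=q*[1,-1,-1]; return cv2.projectPoints(q,np.zeros(3),np.zeros(3),K,D)[0][:,0]
E
python3 - <<'E'
from h import *
np.set_printoptions(precision=3,suppress=True)
ims=[]
for n in('top','side'):
    im,c=snap(n,n+'0.png'); print(n,c[0][0,0],c[1],c[2])
im,c=snap('wrist','w0.png');print(c[2], ctrl.camera_params('wrist')['T_tool_cam'],ctrl.current_t())
E
```

```text
top 515.6189855824615 [-0.127  0.     0.     0.     0.   ] [[-0.029  0.989 -0.145  0.356]
 [-1.    -0.028  0.007 -0.056]
 [ 0.002  0.146  0.989  1.493]
 [ 0.     0.     0.     1.   ]]
side 374.83421671520574 [-0.062  0.     0.     0.     0.   ] [[-0.88   0.301 -0.367  0.157]
 [-0.474 -0.543  0.693  0.71 ]
 [ 0.009  0.784  0.621  0.783]
 [ 0.     0.     0.     1.   ]]
[[ 0.359  0.907  0.222  0.285]
 [-0.933  0.349  0.083 -0.561]
 [-0.002 -0.237  0.972  0.383]
 [ 0.     0.     0.     1.   ]] [[ 0.001  0.972  0.237  0.066]
 [ 1.    -0.002  0.001  0.001]
 [ 0.001  0.237 -0.972 -0.17 ]
 [ 0.     0.     0.     1.   ]] 0.15
```

View pics/top0.png

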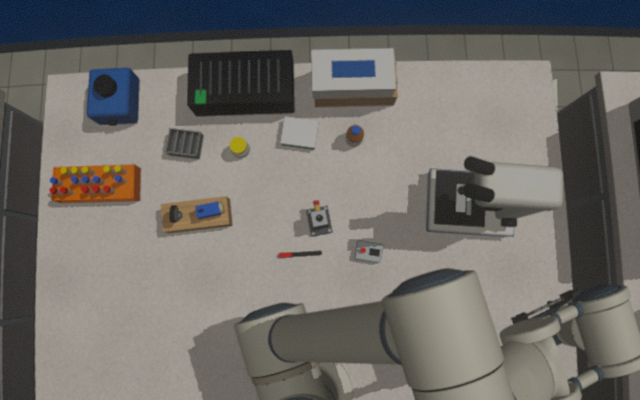

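View pics/side0.png

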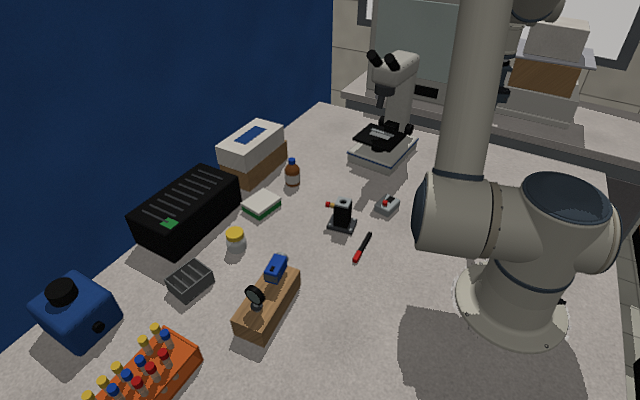

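The top view shows the lamp at about (208,210), the magnifier at (174,213), the holder at (319,220) with its knob at (316,203), and the stage at about (460,203). In the side view the lamp is at about (276,267), the holder at (343,212) and the stage at (380,137). I'll look at enlarged crops next.

```bash
python3 - <<'E'
from h import *
np.set_printoptions(precision=3,suppress=True)
t=cv2.imread('pics/top0.png');s=cv2.imread('pics/side0.png');ct,cs=cam('top'),cam('side')
def z(im,x,y,w,h,f): return cv2.resize(im[y:y+h,x:x+w],None,fx=f,fy=f,interpolation=cv2.INTER_CUBIC)
A=np.vstack([np.hstack([z(t,155,185,80,60,5),z(t,295,190,80,60,5)]),np.hstack([z(t,420,160,80,60,5),z(s,340,110,80,60,5)])])
cv2.imwrite('pics/crops.png',A)
def blue(im,x,y,w,h):
    m=cv2.inRange(cv2.cvtColor(im,cv2.COLOR_BGR2HSV),(100,120,60),(130,255,255)); k=np.zeros_like(m);k[y:y+h,x:x+w]=m[y:y+h,x:x+w];return k
for im,c,b,n in((t,ct,(190,198,36,24),'top'),(s,cs,(258,245,36,40),'side')):
    m=blue(im,*b);M=cv2.moments(m,True);u=(M['m10']/M['m00'],M['m01']/M['m00']);print(n,u,M['m00'],cv2.minAreaRect(cv2.findNonZero(m)),onz(c,u,.11))
print('holder',onz(ct,(319,219),.095),onz(cs,(343,202),.095),cross([ray(ct,(319,219)),ray(cs,(343,202))]))
print('stage',onz(ct,(462,203),.107),onz(cs,(380,137),.107))
print(ctrl.current_grip_width())
E
```

```text
top (207.48031496062993, 209.7204724409449) 254.0 ((207.25003051757812, 209.75001525878906), (11.766966819763184, 22.553354263305664), 78.69007110595703) [0.524 0.247 0.11 ]
side (275.13564668769715, 265.5362776025237) 317.0 ((274.9000549316406, 268.2000427246094), (16.994115829467773, 30.857738494873047), 26.56505012512207) [0.522 0.252 0.11 ]
holder [ 0.492 -0.055  0.095] [ 0.493 -0.049  0.095] (array([ 0.494, -0.055,  0.09 ]), [np.float64(0.0013875399303381996), np.float64(0.0013875399303382488)])
stage [ 0.523 -0.448  0.107] [ 0.53  -0.43   0.107]
0.9984052125694683
```

View pics/crops.png

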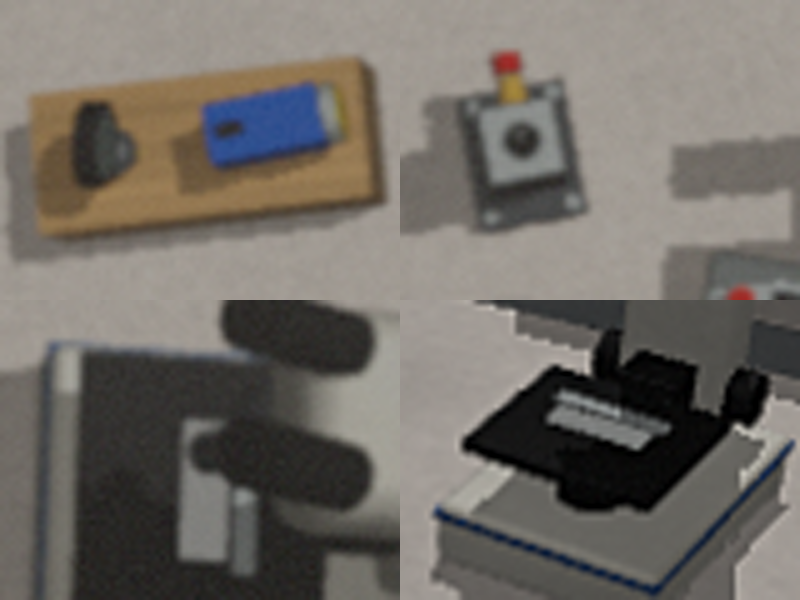

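The crops show four things. The lamp's lens (yellow, right end) points towards world -y, turned slightly to +x. The holder's seat hole is at about (319.5,218). The stage corners in the side view give its centre at (380.3,137.5). The magnifier's ring is 90 mm behind the lamp.

I'll swing in at a small radius to stay clear of the microscope, then look from two wrist positions at both the holder and the lamp.

```bash
cat >> h.py <<'E'
def R(yaw,flip=0):   # tool down, tool y = +-lamp y, lamp yaw in deg
    a=np.radians(yaw); s=-1 if flip else 1
    y=s*np.array([-np.sin(a),np.cos(a),0]); z=np.array([0,0,-1.]); return np.c_[np.cross(y,z),y,z]
E
python3 - <<'E'
from h import *
np.set_printoptions(precision=2,suppress=True)
print(onz(cam('side'),(380.3,137.5),.107))
R0=np.array(ctrl.current_eef_rot())
ctrl.move_l([.15,-.33,.35],vel=.25)
q=np.array(ctrl.current_q()); q[0]+=60; ctrl.movej(q)
for f in(0,1):
    for n,p,y in(('hold',[.494,-.055,.25],-85),('lamp',[.523,.249,.25],-80)): print(f,n,ctrl.ik(p,R(y,f)))
print(ctrl.current_q(),ctrl.current_tool_pos(),ctrl.current_t())
E
```

```text
[ 0.53 -0.43  0.11]
0 hold [-13.24  15.79  91.74  -0.    72.47 -18.24]
0 lamp [19.55 22.67 80.86 -0.   76.46  9.55]
1 hold [-13.24  15.79  91.74  -0.    72.47 161.76]
1 lamp [  19.55   22.67   80.86   -0.     76.46 -170.45]
[-15.1   -1.36  96.39  -0.01  85.01  -5.98] [ 0.36 -0.04  0.35] 3.025
```

```bash
python3 - <<'E'
from h import *
np.set_printoptions(precision=4,suppress=True)
print(cam('wrist')[0])
import pickle;D={}
def go(n,p,y,mv):
    (ctrl.goto if mv else lambda p,o:ctrl.move_l(p,vel=.2))(p,R(y)); ctrl.sleep(.3)
    D[n]=snap('wrist',n+'.png')
go('h1',[.494,-.055,.23],-85,1); go('h2',[.494,-.135,.23],-85,0)
go('l1',[.523,.249,.25],-80,1); go('l2',[.50,.149,.25],-80,0)
pickle.dump(D,open('d.pkl','wb'))
A=np.vstack([np.hstack([D['h1'][0],D['h2'][0]]),np.hstack([D['l1'][0],D['l2'][0]])])
cv2.imwrite('pics/w4.png',cv2.resize(A,(800,500),interpolation=cv2.INTER_AREA)); print(ctrl.current_t())
E
```

```text
[[275.5607   0.     320.5704]
 [  0.     275.5607 201.9972]
 [  0.       0.       1.    ]]
7.825
```

View pics/w4.png

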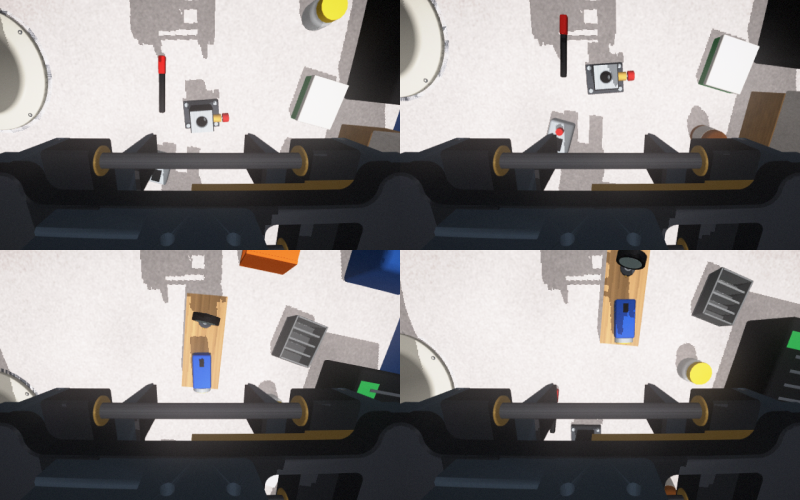

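The four wrist views show, in full-size pixels, the holder's hole at about (323,195) in h1 and (328,123) in h2. The lamp head is at about (323,194) in l1 and (360,108) in l2. I'll refine these and triangulate.

```bash
cat > m.py <<'E'
from h import *
import pickle
np.set_printoptions(precision=4,suppress=True)
D=pickle.load(open('d.pkl','rb'))
def big(m): return max(cv2.findContours(m,cv2.RETR_EXTERNAL,cv2.CHAIN_APPROX_NONE)[0],key=cv2.contourArea)
T=[];rr=[]
for n,(x,y) in(('h1',(323,195)),('h2',(328,123))):
    im,c=D[n]; g=cv2.cvtColor(im,cv2.COLOR_BGR2GRAY)
    w=g[y-14:y+15,x-14:x+15]; m=cv2.inRange(w,0,95)
    k=np.zeros_like(m);cv2.circle(k,(14,14),11,255,-1); m&=k
    ct=big(m); (ex,ey),ax,an=cv2.fitEllipse(ct); u=(ex+x-14,ey+y-14); rr.append(ray(c,u)); print(n,u,ax,onz(c,u,.095))
    b=im.copy(); cv2.drawContours(b,[ct+[x-14,y-14]],-1,(0,0,255),1); T.append(cv2.resize(b[y-30:y+30,x-40:x+40],None,fx=5,fy=5,interpolation=0))
print('hole',cross(rr)); rr=[]
for n,(x,y) in(('l1',(323,194)),('l2',(360,108))):
    im,c=D[n]; hsv=cv2.cvtColor(im,cv2.COLOR_BGR2HSV)
    m=cv2.inRange(hsv,(105,120,0),(128,255,255)); k=np.zeros_like(m);k[y-35:y+35,x-22:x+22]=255;m&=k
    m=cv2.morphologyEx(m,cv2.MORPH_CLOSE,np.ones((9,9)))
    ct=big(m); r=cv2.minAreaRect(ct); bp=cv2.boxPoints(r); u=r[0]; rr.append(ray(c,u))
    P=np.array([onz(c,q,.114) for q in bp]); e=P[1]-P[0],P[2]-P[1]; print(n,r,onz(c,u,.114),[np.linalg.norm(v) for v in e],[np.degrees(np.arctan2(v[1],v[0]))for v in e])
    b=im.copy(); cv2.drawContours(b,[bp.astype(int)],-1,(0,0,255),1); T.append(cv2.resize(b[y-30:y+30,x-40:x+40],None,fx=5,fy=5,interpolation=0))
print('lamp',cross(rr))
cv2.imwrite('pics/m.png',np.vstack([np.hstack(T[:2]),np.hstack(T[2:])]))
E
python3 m.py
```

```text
h1 (322.11692237854004, 194.2961893081665) (14.27541732788086, 15.503528594970703) [ 0.4956 -0.0553  0.095 ]
h2 (329.08766078948975, 122.67128467559814) (17.198646545410156, 17.68259048461914) [ 0.4958 -0.0559  0.095 ]
hole (array([ 0.4957, -0.0558,  0.0927]), [np.float64(0.00012150822938883311), np.float64(0.00012150822938903259)])
l1 ((322.0, 194.5), (53.0, 28.0), 90.0) [0.5245 0.2481 0.114 ] [np.float64(0.03107161696377812), np.float64(0.06153176105050746)] [np.float64(10.039409956058625), np.float64(-79.22212629044455)]
l2 ((359.0, 109.5), (61.0, 32.0), 90.0) [0.5236 0.247  0.114 ] [np.float64(0.033216448676735726), np.float64(0.062097652606329524)] [np.float64(10.339994186070703), np.float64(-77.45272634020269)]
lamp (array([0.5244, 0.2474, 0.1101]), [np.float64(0.0003137196541580192), np.float64(0.00031371965415822396)])
```

View pics/m.png

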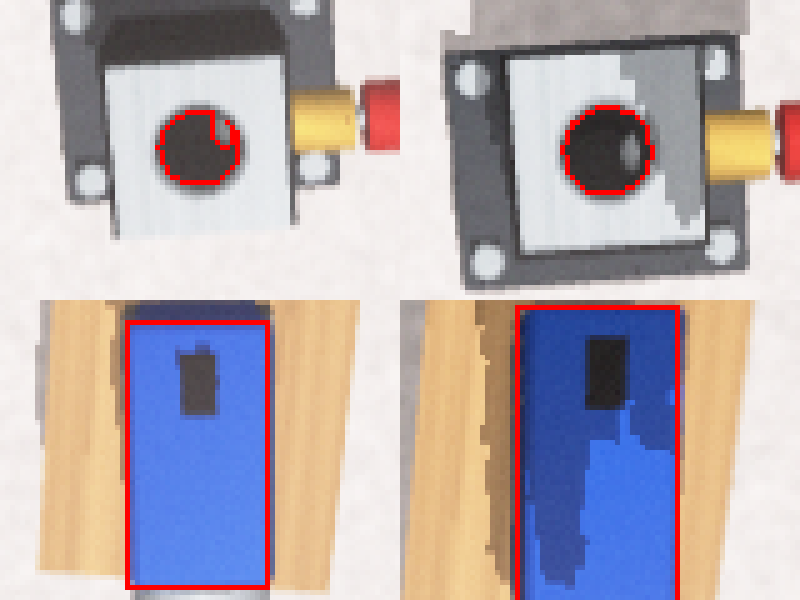

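The crops confirm the fits: the hole is at (0.4957,-0.0556) at 93 mm height, and the head's top centre is at (0.524,0.2475) at 110 mm. Both heights agree with the text within 4 mm, and the lamp's yaw is about -79.5°. Next I'll grasp and lift.

```bash
python3 - <<'E'
from h import *
np.set_printoptions(precision=3,suppress=True)
Rl=R(-79.5); L=np.array([.5243,.2475,0])
ctrl.goto(L+[0,0,.18],Rl); print(ctrl.move_l(L+[0,0,.079],vel=.08,contact_N=8))
ctrl.command_gripper(0.0); ctrl.sleep(.2)
print(ctrl.current_tool_pos(),ctrl.current_grip_width()*91,ctrl.current_grasp_force(),ctrl.current_contact_force())
print(ctrl.move_l(L+[0,0,.21],vel=.1,contact_N=15)); 
print(ctrl.current_tool_pos(),ctrl.current_grip_width()*91,ctrl.current_grasp_force(),ctrl.current_contact_force(),ctrl.current_t())
E
```

```text
False
[0.524 0.248 0.079] 33.66060614138297 29.995172023773193 [ 1.26   1.968 -1.8  ]
False
[0.524 0.247 0.209] 34.11110999514092 29.995764791965485 [-0.221  0.905 -2.844] 12.3583
```

```bash
python3 - <<'E'
from h import *
np.set_printoptions(precision=4,suppress=True)
H=np.array([.4957,-.0556,0])
ctrl.goto(H+[0,0,.21],R(-84.8)); ctrl.move_l(H+[0,0,.164],vel=.08); ctrl.sleep(.4)
print(ctrl.current_tool_pos(),ctrl.current_contact_force(),ctrl.current_t())
w,cw=snap('wrist','w5.png'); s,cs=snap('side','s5.png'); t,ctp=snap('top','t5.png')
u=proj(cs,[[*H[:2],.13]])[0].astype(int); x,y=u
v=proj(ctp,[[*H[:2],.13]])[0].astype(int)
a=cv2.resize(s[y-30:y+30,x-40:x+40],None,fx=5,fy=5,interpolation=2)
b=cv2.resize(t[v[1]-30:v[1]+30,v[0]-40:v[0]+40],None,fx=5,fy=5,interpolation=2)
c=w[20:320,120:520]; d=cv2.resize(w[180:255,280:380],None,fx=4,fy=4)
cv2.imwrite('pics/c5.png',np.vstack([np.hstack([a,b]),np.hstack([c,d])])); print(u,v,proj(cs,[[*H[:2],.105],[*H[:2],.095]]))
E
```

```text
[ 0.4958 -0.0557  0.1642] [-0.0696  0.1087 -2.6156] 14.65
[343 190] [319 216] [[343.1648 197.7344]
 [343.0153 200.4226]]
```

View pics/c5.png

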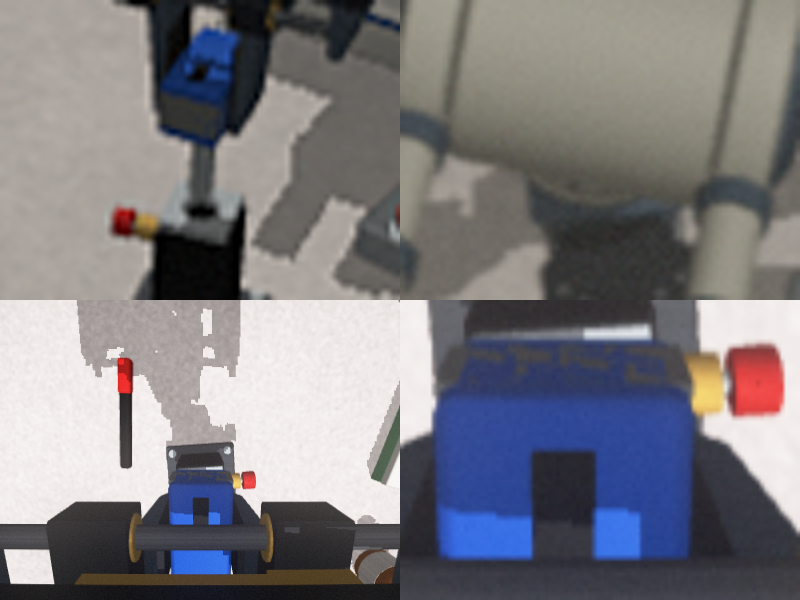

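The side crop shows the post straight over the seat hole, and the wrist crop shows the head square in the fingers. Now I'll descend gently while watching the force.

```bash
python3 - <<'E'
from h import *
np.set_printoptions(precision=2,suppress=True)
H=np.array([.4957,-.0556,0])
b=np.array(ctrl.current_contact_force())
hit=ctrl.move_l(H+[0,0,.137],vel=.03,contact_N=5); print(hit,ctrl.current_tool_pos()[2],ctrl.current_contact_force()-b)
z=.137
if not hit:
    while z>.118:
        z-=.0015; hit=ctrl.move_l(H+[0,0,z],vel=.012,contact_N=9); f=np.array(ctrl.current_contact_force())-b
        print('%.4f %.4f'%(z,ctrl.current_tool_pos()[2]),hit,f,'%.2f'%(ctrl.current_grip_width()*91))
        if hit or f[2]>16 or np.hypot(*f[:2])>12: break
print(ctrl.current_t())
E
```

```text
True 0.14122866892133687 [ 1.24 -4.5  -0.66]
15.5083
```

```bash
cat > ins.py <<'E'
from h import *
import sys
np.set_printoptions(precision=2,suppress=True)
b=np.array([-.07,.11,-2.62]); ztop,zend,step=map(float,sys.argv[1:4]); fzmax=float(sys.argv[4])
p=np.array(ctrl.current_tool_pos()); t0=ctrl.current_t()
def F(): return np.array(ctrl.current_contact_force())-b
for i in range(5):                       # relieve side load first
    f=F(); n=np.hypot(*f[:2])
    if n<1.5: break
    p[:2]+=f[:2]/n*min(.0006,.0002*n); ctrl.move_l(p,vel=.01); print('side',p*1000,F())
z=p[2]
while z>zend+1e-5 and ctrl.current_t()-t0<12:
    z-=step; p[2]=z; f=F(); n=np.hypot(*f[:2])
    if n>1.5: p[:2]+=f[:2]/n*min(.0004,.0001*n)
    ctrl.move_l(p,vel=.012); f=F()
    print('%.1f'%(ctrl.current_tool_pos()[2]*1000),p*1000,f)
    if f[2]>fzmax or np.hypot(*f[:2])>14: print('STOP');break
print(ctrl.current_t(),ctrl.current_grip_width()*91)
E
python3 ins.py 0 .128 .0015 12
```

```text
side [496.03 -56.54 141.23] [ 1.15 -0.49  0.32]
139.7 [496.03 -56.54 139.73] [ 0.93 -2.63 -1.11]
138.1 [496.13 -56.81 138.23] [ 0.53 -3.71 -1.33]
136.6 [496.18 -57.18 136.73] [ 0.64  0.7  -0.59]
135.1 [496.18 -57.18 135.23] [ 0.73 -0.84  0.24]
133.6 [496.18 -57.18 133.73] [-0.09 -0.19 -0.16]
132.1 [496.18 -57.18 132.23] [ 0.18 -0.25  0.55]
130.6 [496.18 -57.18 130.73] [ 0.17 -0.76 -0.78]
129.0 [496.18 -57.18 129.23] [-2.03 -1.02  0.32]
127.6 [495.97 -57.28 127.73] [-3.68 -1.99  0.87]
18.2583 33.78282342938143
```

```bash
python3 ins.py 0 .1135 .0015 14
```

```text
side [495.15 -57.55 127.55] [-1.15  0.1  -0.54]
126.1 [495.15 -57.55 126.05] [-0.88 -0.72  1.3 ]
124.4 [495.15 -57.55 124.55] [ 0.36 -1.28 -0.38]
122.9 [495.15 -57.55 123.05] [ 0.96 -2.44 -3.01]
121.4 [495.25 -57.8  121.55] [-0.39 -1.24 -1.9 ]
119.9 [495.25 -57.8  120.05] [ 2.2   0.04 -2.27]
118.4 [495.47 -57.79 118.55] [ 0.72 -1.2  -2.97]
116.9 [495.47 -57.79 117.05] [-0.43 -1.2  -2.4 ]
115.4 [495.47 -57.79 115.55] [-0.28  0.35 -1.52]
113.9 [495.47 -57.79 114.05] [-1.4  -0.52 -2.9 ]
112.4 [495.47 -57.79 112.55] [-0.76  0.68 -2.99]
21.2583 33.424321897180306
```

```bash
python3 - <<'E'
from h import *
s,cs=snap('side'); w,cw=snap('wrist'); x,y=343,190
a=cv2.resize(s[y-30:y+30,x-40:x+40],None,fx=5,fy=5,interpolation=2); c=w[20:320,120:520]
cv2.imwrite('pics/c6.png',np.hstack([a,c]))
print(ctrl.current_contact_force(),ctrl.current_wrist_torque(),ctrl.current_grasp_force())
E
```

```text
[-0.9569116   0.27683935 -6.12399819] [0.0140183  0.07765125 0.02934339] 29.998592734336853
```

View pics/c6.png

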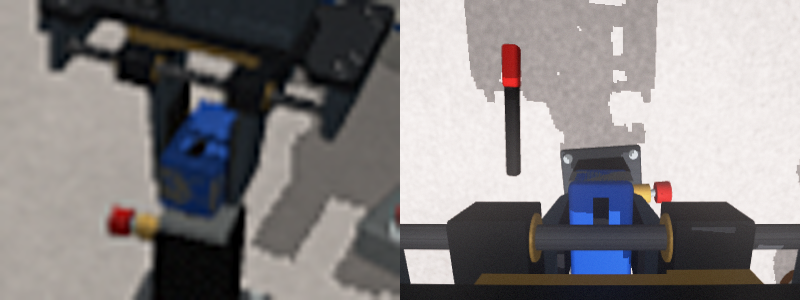

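The lamp is in the bore, with its head just above the seat plate. Force read at standstill is ambiguous because friction relaxes, so I'll feel for the stop in one slow guarded move.

```bash
python3 - <<'E'
from h import *
np.set_printoptions(precision=2,suppress=True)
p=np.array(ctrl.current_tool_pos()); f0=np.array(ctrl.current_contact_force())
q=np.array([.4955,-.0578,.0970])
for thr in(16,18,20):
    h=ctrl.move_l(q,vel=.007,contact_N=thr)
    print(thr,h,np.array(ctrl.current_tool_pos())*1000,ctrl.current_contact_force(),ctrl.current_t())
    if h and thr>=16: break
E
```

```text
16 True [495.51 -57.7  102.82] [-0.72  0.6   7.75] 22.725
```

```bash
python3 - <<'E'
from h import *
np.set_printoptions(precision=2,suppress=True)
for thr in(5,6,6):
    f=np.array(ctrl.current_contact_force()); p=np.array(ctrl.current_tool_pos())
    if f[2]>14: break
    q=p.copy(); q[2]-=.003
    h=ctrl.move_l(q,vel=.006,contact_N=min(thr,18-f[2]))
    print(h,f,'->',np.array(ctrl.current_tool_pos())*1000,ctrl.current_contact_force(),ctrl.current_t())
s,cs=snap('side'); w,cw=snap('wrist'); x,y=343,190
cv2.imwrite('pics/c7.png',np.hstack([cv2.resize(s[y-30:y+30,x-40:x+40],None,fx=5,fy=5,interpolation=2),w[20:320,120:520]]))
E
```

```text
True [-0.72  0.6   7.75] -> [495.52 -57.7  102.83] [-0.67  0.64  7.83] 22.9333
True [-0.67  0.64  7.83] -> [495.54 -57.71 102.83] [-0.78 -0.09  9.03] 23.1417
True [-0.78 -0.09  9.03] -> [495.53 -57.71 102.83] [-0.83  0.3   7.72] 23.35
```

View pics/c7.png

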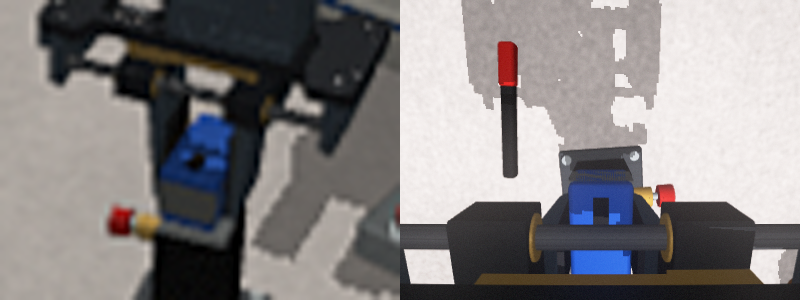

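```bash
python3 - <<'E'
from h import *
np.set_printoptions(precision=2,suppress=True)
p=np.array(ctrl.current_tool_pos()); q=p.copy(); q[2]-=.003
t=ctrl.current_t(); h=ctrl.move_l(q,vel=.003,contact_N=8.5)
print(h,ctrl.current_t()-t,np.array(ctrl.current_tool_pos())*1000,ctrl.current_contact_force(),ctrl.current_grip_width()*91)
E
```

```text
True 0.33330000000000126 [495.52 -57.71 102.81] [-0.82  1.2   8.98] 34.00732059696938
```

The post no longer moves at about 19 N net, well above the friction plus spring (about 12 N), so the seat is on its stop. I'll release, retreat and check.

```bash
python3 - <<'E'
from h import *
np.set_printoptions(precision=4,suppress=True)
ctrl.command_gripper(1.0); ctrl.sleep(.3)
p=np.array(ctrl.current_tool_pos()); print(p,ctrl.current_contact_force())
ctrl.move_l(p+[0,0,.02],vel=.04); ctrl.move_l(p+[0,0,.15],vel=.15)
ctrl.move_l([.44,-.09,.26],vel=.15); ctrl.sleep(.3)
w,cw=snap('wrist','w8.png'); s,cs=snap('side'); x,y=343,190
hsv=cv2.cvtColor(w,cv2.COLOR_BGR2HSV); m=cv2.inRange(hsv,(105,120,0),(128,255,255))
u=proj(cw,[[.495,-.058,.12]])[0].astype(int); k=np.zeros_like(m);k[max(u[1]-50,0):u[1]+50,u[0]-50:u[0]+50]=255
m=cv2.morphologyEx(m&k,cv2.MORPH_CLOSE,np.ones((9,9))); ct=max(cv2.findContours(m,0,1)[0],key=cv2.contourArea)
r=cv2.minAreaRect(ct);bp=cv2.boxPoints(r)
P=np.array([onz(cw,q,.138) for q in bp]);e=P[1]-P[0],P[2]-P[1]
print(r,P.mean(0),[(np.linalg.norm(v),np.degrees(np.arctan2(v[1],v[0]))) for v in e],ctrl.current_t())
a=cv2.resize(s[y-30:y+30,x-40:x+40],None,fx=5,fy=5,interpolation=2)
x0=max(u[0]-100,0);y0=max(u[1]-75,0); b=cv2.resize(w[y0:y0+150,x0:x0+200],(400,300))
cv2.imwrite('pics/c8.png',np.hstack([a,b]))
E
```

```text
[ 0.4945 -0.0574  0.1024] [ 0.3658 -0.1832  0.6236]
((375.03125, 171.0009765625), (31.172283172607422, 58.84627151489258), 1.7899105548858643) [ 0.4946 -0.0571  0.138 ] [(np.float64(0.06254008200773269), np.float64(95.3684821030524)), (np.float64(0.03239653668345042), np.float64(3.740670369972995))] 27.7
```

View pics/c8.png

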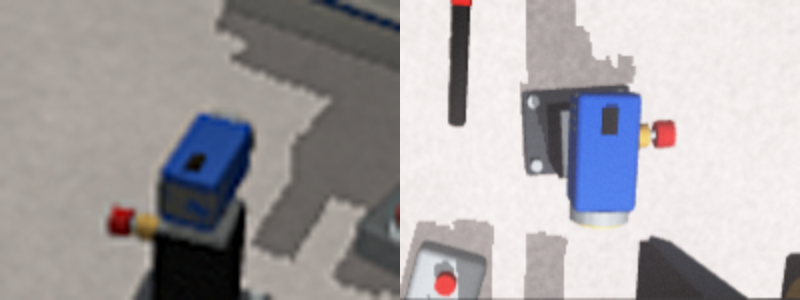

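The lamp stands upright and released in the holder, lens towards the stage: yaw is about -85° and the needed yaw was -84.8°. The foot is at about 43 mm.

```bash
python3 -c "
from bench import ctrl
print(ctrl.sign_off())"
```

```text
the job is handed in; nothing more can be done
None
```

The job is handed in at about 28 s of the 58 s: the lamp is in the holder, pressed down to its stop and released, with the lens aimed at the stage; I don't have the judge's result.

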